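Switch off and lock the dust filter

ROBOT

A 7-joint arm with a two-finger parallel gripper is mounted at the origin on a cart in front of the work surface, level with it; the furniture and walls round the work are solid. World frame = base frame: x ahead of the robot, y to its left, z up, the work surface at z = 0. Lengths are in m, angles in rad, forces in N, time in s.
With the tool pointing down it reaches from about 0.425 to 0.925 m from the base axis. Payload 6.8 kg.
Tool frame: the origin (TCP) lies midway between the tips of the shut fingers; the grasp point (between the pads) lies r.grasp_offset behind it (r.grasp_offset is the distance from the TCP to the grasp point, in m); z points along the fingers, y is the direction in which the jaws open and shut (so a half turn about z gives the same grasp; the last joint's range is limited). The gripper opens to 85 mm and grips with 20 to 120 N. Pads are 22 mm wide; open, the fingers measure 114 mm over their backs; the gripper's body (76 mm by 85 mm) begins 54 mm behind the grasp point. The pads swing forward as they close: fully open they stand 13 mm farther back than shut.
Start: joints at [-1.442, 0.477, 0.022, 1.555, -0.011, 1.109, -0.083], TCP at [0.158, 0.656, 0.206] pointing down, gripper open.
Joint ranges: [-2.96, 2.96], [-0.34, 2.1], [-1.41, 1.46], [0.24, 2.44], [-1.37, 4.51], [0.17, 1.92], [-2.96, 2.96]. Speed limits (rad/s): [2.39, 2.39, 3.14, 3.14, 3.14, 3.14, 3.14].

INTERFACE

Orientations are given as a rotation vector (axis times angle).
In Python, from bench import r gives the robot as it stands. The module is installed in compiled form; this text tells all that it offers.
- The arm moves only by the tool send_rows, never from a script. Its argument "moves" is one flat list of numbers, 4 for each row, row after row: the shift along the tool's x, y, z in mm, then the turn about the tool's z in degrees. A call has 1 to 8 rows; each row is the pose to reach, as a shift and turn from the pose commanded when the call began, along the tool's axes at that moment; what a row does not reach only later rows make up. A row lasts 1/8 s, in which the tool goes at most 62.5 mm and 10.7 degrees, less where a joint would pass 70% of its speed; a pose out of reach is approached as far as the arm can. A call with a gripper value outside its range is refused whole. "hand" is the closure, from 0 (fully open) to 1 (shut), set as the call begins (left out, the last holds). The fingers move at their own pace and stop on an object; "newtons" is the grip in N (left out, the last holds). Time passes only in rows, so rows that repeat a pose let the fingers close. It gives the time, the measured TCP pose, the force and the opening at its end, in the units of the state.
- r.get_obs(): the state, without advancing time (a new reading comes with each control period).
- r.grab_frame(name): name is "scene" or "top"; returns a dict with "img" (400x640x3 uint8, red, green, blue), "mtx" (3x3 intrinsics, pixels), "world_to_cam" (4x4, takes a point from world to camera coordinates). Camera axes: x right, y up, looking along -z (the intrinsics and any distortion apply to the point x, -y, -z); pixel columns grow to the right and rows downward; lengths in m; the calibration is good to about 2 mm. A picture is of the moment at which its call begins. There is no depth.
- r.hand_in(): hands the job in, once; it reports no verdict.
The state is a dict: "clock": time; "joints": joint angles; "qvel": joint speeds; "tau": joint torques, N m; "tcp_pos": TCP position; "orientation": TCP orientation; "contact_force": force on the tool from outside, world axes, zero at the start; "moment": the same for the moment, N m; "grip_width": finger opening in m.
Only numpy, scipy, OpenCV 4.12 (cv2) and the standard library are available. Lean on these libraries where they do the work, as an engineer would, in place of code of your own. Each camera call takes 0.05 s, during which the arm holds its last target.

TASK

The filter of the bench dust extractor has just been changed. First sweep all four toggles of the switch bank off so that nothing can start up, then turn the bayonet ring of the leaning filter pot clockwise, about a quarter turn, until it clicks locked, and let go of it. Leave the tack tin, the wax block and the pincers where they lie.

Things in the scene. Friction and masses are not known exactly. Their poses are not given: they have to be found in the camera images.
- switch_bank: Grey metal switch box, 180 x 58 x 40 mm (214 mm long with its feet), fixed to the bench. Origin: centre of its underside. Four steel bat-handle toggles stand in a row along its x axis on the top (z = 40 mm): pivots at x = +51, +17, -17, -51 mm, y = 0. Its +x end points away from the robot (9 degrees to the left to 26 to the right). It may stand left or right of the extractor.
- toggle_1_tip (a point): Tip of the farthest toggle, 30 mm above the box top when upright. The lever is round, 8 mm thick. Closed fingertips dragged along the row in box -x, with their ends about 20 mm above the box top, lay each lever over and pass above it.
- toggle_1 (a joint): Toggle farthest from the robot (box x = +51 mm). 0 rad = upright = on; 1.2 rad (stop) = laid over along box -x, towards the robot = off, its top then 14 mm above the box top. A snap spring (at most 3 N at the tip) drives it to one end or the other; it changes over at 0.5 rad.
- toggle_2 (a joint): Second toggle (box x = +17 mm), like toggle_1.
- toggle_3 (a joint): Third toggle (box x = -17 mm), like toggle_1.
- toggle_4 (a joint): Toggle nearest the robot (box x = -51 mm), like toggle_1.
- extractor: Dust extractor: aluminium pot, 86 mm diameter, leaning towards the robot in a dark steel cradle on a base plate (165 x 120 mm), fixed to the bench. Origin: on the bench, middle of the base plate's front edge. Its x axis points away from the robot (3 to 29 degrees to the right). The ring's centre lies at x = 37.5, y = 0, z = 150 mm; the pot's mouth faces up and towards -x. Highest point 181 mm.
- ring_center (a point): Centre of the bayonet ring, 150 mm above the bench: a ribbed steel collar round the pot's mouth, 58 mm outside diameter, 36 mm tall (18 mm to either side of this point). z axis = turning axis, pointing out of the mouth, leaning 30 degrees from vertical towards the extractor's -x: the gripper must lean likewise. x axis = towards the pointer tab.
- filter_pot: The leaning pot, fixed; origin at the ring's centre, z axis = ring axis. The upper 22 mm of the collar is clear all round and can be gripped across its diameter at any angle; on its lowest 8 mm is the only pointer tab (9 mm wide, reaching 42.5 mm from the axis), with the catch bracket (reaching 50 mm) beside it. The pot's shoulder begins 16 mm below the collar.
- bayonet_ring (a joint): Turn of the ring, growing clockwise seen looking onto the mouth. 0 to 0.2 rad = open, as found (tab on the robot's right); 1.45 rad = stop, locked (tab at the catch bracket, robot's left). A spring pin resists with up to 0.15 N m, and pushes the ring back if let go before 1.11 rad; past that it snaps the ring to the stop and holds it.
- tack_tin: Bystander: round open tin of tacks, 68 mm diameter, 24 mm tall, loose, on the robot's right. Origin: centre of its underside.
- wax_block: Bystander: block of yellow wax, 34 x 52 x 20 mm, loose, at the robot's edge of the bench. Origin: centre of its underside.
- pincers: Bystander: pincers with red handles lying flat, 136 x 50 x 13 mm, loose, on the right. Origin: centre of their underside.

How it is judged:
On the way, in this order (a step that is already met when the one before it is completed fails the run):
1. all four toggles are off (laid over towards the robot) before the ring is locked (value of joint each of toggle_1, toggle_2, toggle_3, toggle_4 above 1 rad), for 0.2 s.
2. the bayonet ring is clicked locked (value of joint bayonet_ring above 1.35 rad), for 0.2 s.
At the end, for the whole second after the job is handed in: All four toggles are off (past 1.0 of 1.2 rad), the released bayonet ring stays locked (past 1.35 of 1.45 rad), and the tack tin, wax block and pincers are within 30 mm of where they lay (all of step 1 and value of joint bayonet_ring above 1.35 rad and distance of each of tack_tin, wax_block, pincers from where it was at the start of the episode below 0.03 m); the robot touches nothing.
It fails at once if a bystander (tack tin, wax block, pincers) is moved more than 30 mm (distance of any of tack_tin, wax_block, pincers from where it was at the start of the episode above 0.03 m).
It also fails if it takes over 54 s, if anything falls off the work surface, if the arm or the gripper's body presses on something with over 40 N, if the wrist force passes 120 N, or if a joint passes its speed limit or range.

## Working session

There is one attempt and no reset: what is moved stays moved. The work goes in short steps, Python scripts to look and compute and a tool call to move; the robot and the scene stay as the last step left them, time stands still between calls to the robot, and variables do not carry over. Pictures are saved under pics/ and viewed, and the job is handed in when it is done.

Besides the shell and the picture viewer there is one more tool, called after "Request:" as name(argument=value, ...), one argument or row to a line, values as JSON. send_rows: Moves the arm, as the interface text tells. Its arguments: {"type":"object","properties":{"moves":{"type":"array"},"hand":{"type":"number"},"newtons":{"type":"number"}},"required":["moves"]}

```bash
mkdir -p pics; python3 - <<'E'
from bench import r
import cv2, numpy as np, json
o=r.get_obs()
for k,v in o.items(): print(k,np.round(v,4))
print(r.grasp_offset)
for n in("scene","top"):
    f=r.grab_frame(n); cv2.imwrite(f"pics/{n}0.png",f["img"][:,:,::-1]); print(n,f.keys()); print(np.round(f["mtx"],2)); print(np.round(f["world_to_cam"],4))
    np.savez(f"{n}0.npz",**{k:np.array(v) for k,v in f.items()})
E
```

```text
clock 0.0
joints [-1.4421  0.4778  0.0224  1.5565 -0.0115  1.1093 -0.0831]
qvel [ 0.0008  0.0005 -0.0011  0.0003  0.001  -0.0009 -0.0002]
tau [ 2.00000e-04 -5.96448e+01  1.60810e+00 -2.81184e+01  1.25000e-02
  9.50000e-03  0.00000e+00]
tcp_pos [0.1582 0.6555 0.2046]
orientation [-3.7110e-01 -3.1195e+00  2.9000e-03]
contact_force [ 0.339  -0.0267  0.5298]
moment [-0.0036  0.0222  0.0026]
grip_width 0.0855
0.0187
scene dict_keys(['img', 'mtx', 'world_to_cam'])
[[400.54   0.   321.52]
 [  0.   400.54 194.97]
 [  0.     0.     1.  ]]
[[ 0.53   -0.8479  0.0104 -0.5301]
 [ 0.4128  0.2687  0.8703 -0.2175]
 [-0.7407 -0.457   0.4925 -0.7003]
 [ 0.      0.      0.      1.    ]]
top dict_keys(['img', 'mtx', 'world_to_cam'])
[[361.09   0.   319.29]
 [  0.   361.09 201.73]
 [  0.     0.     1.  ]]
[[ 1.700e-03 -1.000e+00 -9.300e-03 -3.278e-01]
 [ 9.942e-01  7.000e-04  1.072e-01 -4.815e-01]
 [-1.072e-01 -9.400e-03  9.942e-01 -9.034e-01]
 [ 0.000e+00  0.000e+00  0.000e+00  1.000e+00]]
```

View pics/scene0.png

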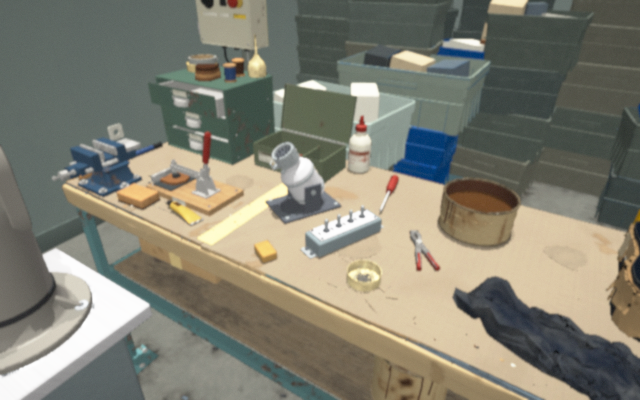

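View pics/top0.png

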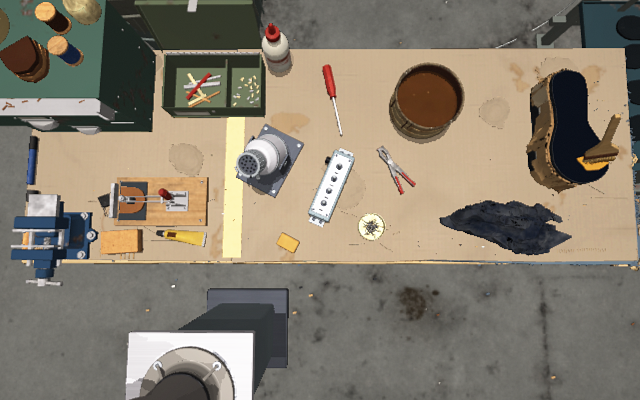

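The scene view shows the extractor at about (300,180), the switch bank at (343,230) and the tack tin at (364,275). The wax block is at (265,251) and the pincers at (424,250). The top view has the ring at about (247,163), the bank at (332,187), the tin at (371,227), the wax at (288,242) and the pincers at (396,170). Next I'll zoom in.

```bash
python3 - <<'E'
import cv2
t=cv2.imread("pics/top0.png"); s=cv2.imread("pics/scene0.png")
cv2.imwrite("pics/t1.png",cv2.resize(t[110:260,220:420],None,fx=4,fy=4,interpolation=cv2.INTER_CUBIC))
cv2.imwrite("pics/s1.png",cv2.resize(s[130:270,250:400],None,fx=4,fy=4,interpolation=cv2.INTER_CUBIC))
E
```

```text
(no output)
```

View pics/t1.png

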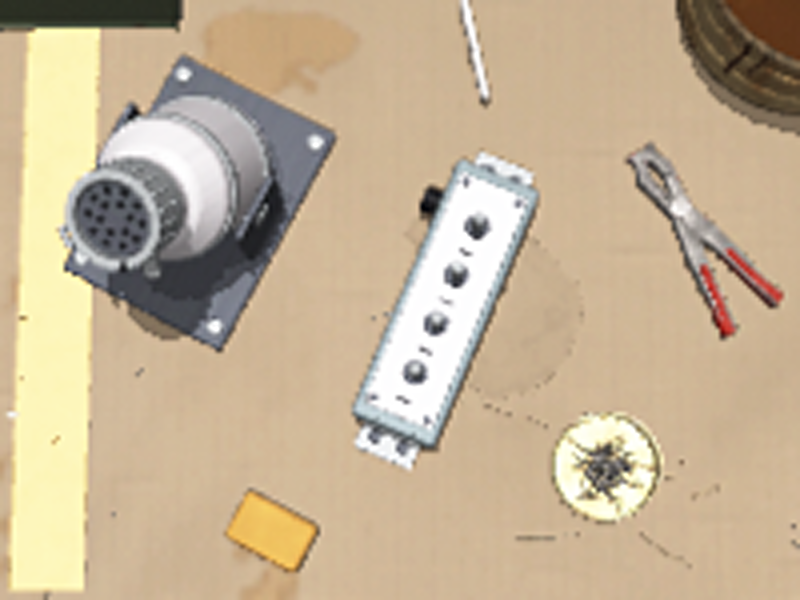

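View pics/s1.png

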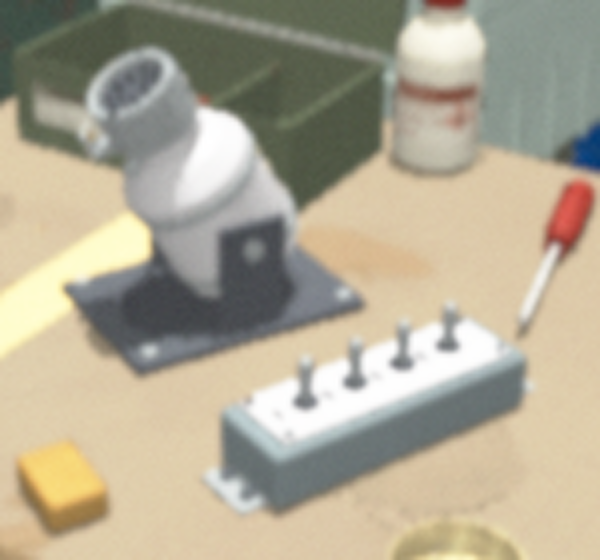

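```bash
cat > h.py <<'E'
import numpy as np, cv2
def load(n):
    d=np.load(n+".npz"); return d["img"],d["mtx"],d["world_to_cam"]
def ray(K,T,u,v):
    d=np.linalg.inv(K)@np.array([u,v,1.0]); d=np.array([d[0],-d[1],-d[2]])
    R=T[:3,:3]; return -R.T@T[:3,3], R.T@d
def onz(K,T,uv,z):
    out=[]
    for u,v in np.atleast_2d(uv):
        c,d=ray(K,T,u,v); out.append(c+d*(z-c[2])/d[2])
    return np.array(out)
def proj(K,T,P):
    P=np.atleast_2d(P); C=P@T[:3,:3].T+T[:3,3]; q=np.c_[C[:,0],-C[:,1],-C[:,2]]@K.T
    return q[:,:2]/q[:,2:]
def tri(rays):
    A=np.zeros((3,3));b=np.zeros(3)
    for c,d in rays:
        d=d/np.linalg.norm(d);M=np.eye(3)-np.outer(d,d);A+=M;b+=M@c
    return np.linalg.solve(A,b)
E
python3 - <<'E'
from h import *
t,K,T=load("top0"); s,Ks,Ts=load("scene0")
z=lambda p,o:(np.array(p,float)+.5)/4-.5+np.array(o)
# box in top: white + rim by mask
hsv=cv2.cvtColor(t,cv2.COLOR_RGB2HSV)
sub=np.zeros(t.shape[:2],np.uint8); sub[148:225,305:358]=1
m=((hsv[...,2]>225)&(hsv[...,1]<20)).astype(np.uint8)*sub
m=cv2.morphologyEx(m,cv2.MORPH_CLOSE,np.ones((5,5)))
n,l,st,c=cv2.connectedComponentsWithStats(m); i=1+np.argmax(st[1:,4]); 
ys,xs=np.where(l==i); P=onz(K,T,np.c_[xs,ys],0.04)[:,:2]
rect=cv2.minAreaRect((P*1000).astype(np.float32)); print("white rect mm",rect, P.mean(0))
# toggles pivots/tips in scene zoom
cor=z([(462,160),(537,190),(435,447),(357,412)],(220,110)); C=onz(K,T,cor,0.04); print("box corners",C.round(4), C.mean(0))
tipS=z([(450,308),(404,323),(356,345),(306,362)],(250,130)); tipT=z([(480,218),(457,268),(437,317),(416,366)],(220,110))
for a,b in zip(tipS,tipT):
    p=tri([ray(Ks,Ts,*a),ray(K,T,*b)]); print("tip",p.round(4), onz(K,T,b,.068).round(4), onz(Ks,Ts,a,.068).round(4))
# base plate
for h in (0.008,):
    pc=z([(184,57),(335,138),(220,350),(65,268)],(220,110)); B=onz(K,T,pc,h); print(B.round(4)); 
    for a in range(4): print(np.linalg.norm(B[a]-B[(a+1)%4]).round(4), np.degrees(np.arctan2(*(B[(a+1)%4]-B[a])[[1,0]])).round(1))
ps=z([(142,372),(362,303),(66,287)],(250,130)); print("scene FR,BR,FL",onz(Ks,Ts,ps,0.008).round(4))
# mouth
mt=z((114,217),(220,110)); ms=z((135,86),(250,130))
print("mouth tri",tri([ray(K,T,*mt),ray(Ks,Ts,*ms)]), onz(K,T,mt,.1656),onz(Ks,Ts,ms,.1656))
E
```

```text
white rect mm ((531.5153198242188, -359.7135009765625), (47.07453918457031, 178.2681884765625), 67.11480712890625) [ 0.5302907  -0.35990898]
box corners [[ 0.6146 -0.3677  0.04  ]
 [ 0.595  -0.4156  0.04  ]
 [ 0.4306 -0.3502  0.04  ]
 [ 0.4525 -0.3012  0.04  ]] [ 0.5231671  -0.35868375  0.04      ]
tip [ 0.5712 -0.3776  0.0649] [[ 0.5708 -0.3778  0.068 ]] [[ 0.5662 -0.3795  0.068 ]]
tip [ 0.5399 -0.3638  0.0663] [[ 0.5394 -0.3635  0.068 ]] [[ 0.5376 -0.3653  0.068 ]]
tip [ 0.5094 -0.3509  0.0635] [[ 0.5089 -0.3511  0.068 ]] [[ 0.503  -0.3541  0.068 ]]
tip [ 0.4787 -0.3377  0.0645] [[ 0.4786 -0.3382  0.068 ]] [[ 0.4736 -0.34    0.068 ]]
[[ 0.6934 -0.1828  0.008 ]
 [ 0.6378 -0.2844  0.008 ]
 [ 0.4957 -0.2099  0.008 ]
 [ 0.5501 -0.1067  0.008 ]]
0.1158 -118.7
0.1605 152.3
0.1167 62.2
0.1623 -28.0
scene FR,BR,FL [[ 0.4899 -0.2159  0.008 ]
 [ 0.6317 -0.2868  0.008 ]
 [ 0.5438 -0.1143  0.008 ]]
mouth tri [ 0.55179629 -0.1708122   0.16064542] [[ 0.55046155 -0.17148473  0.1656    ]] [[ 0.54288491 -0.17826175  0.1656    ]]
```

The top view gives a bank heading of about -23° with its centre near (0.523,-0.358). The extractor heading is about -28°. The sweep comes first, so I'll work out the approach moves for it.

```bash
cat > mv.py <<'E'
import numpy as np
from scipy.spatial.transform import Rotation as Ro
from bench import r
def state():
    o=r.get_obs(); return np.array(o["tcp_pos"]),Ro.from_rotvec(o["orientation"]).as_matrix(),o
def plan(wps,yaw=None):
    p,R,o=state()
    print("tcp",p.round(4),"xdir deg",np.degrees(np.arctan2(R[1,0],R[0,0])).round(1),"zdir",R[:,2].round(3),"J",np.round(o["joints"],3),"t",o["clock"])
    for w in wps: print(w,"->",(R.T@(np.array(w)-p)*1000).round(1))
    if yaw is not None: print("turn",(np.degrees(np.arctan2(R[1,0],R[0,0]))-yaw))
E
python3 - <<'E'
from mv import *
plan([(0.158,0.656,0.32),(0.30,0.50,0.32),(0.40,0.35,0.32),(0.5,0.05,0.32),(0.55,-0.2,0.32),(0.601,-0.392,0.2)],156.7)
E
```

```text
tcp [0.1582 0.6556 0.2048] xdir deg 166.4 zdir [-0.    -0.002 -1.   ] J [-1.442  0.478  0.022  1.556 -0.012  1.109 -0.083] t 0.1
(0.158, 0.656, 0.32) -> [ 3.000e-01  1.000e-01 -1.152e+02]
(0.3, 0.5, 0.32) -> [-174.3 -118.2 -115. ]
(0.4, 0.35, 0.32) -> [-306.7 -240.6 -114.8]
(0.5, 0.05, 0.32) -> [-474.3 -508.7 -114.4]
(0.55, -0.2, 0.32) -> [-581.6 -740.  -114. ]
(0.601, -0.392, 0.2) -> [-676.2 -914.5    6.2]
turn 9.73139037919563
```

Request:
send_rows(
  moves=[0,0,-60,0,0,0,-115,0,-60,-40,-115,0,-115,-80,-115,0,-174,-118,-115,0,-220,-160,-115,0,-265,-200,-115,0,-307,-241,-115,0],
  hand=1,
)

```text
clock: 1.1
tcp_pos: [0.3923, 0.3614, 0.3203]
orientation: [-0.371, -3.119, 0.0]
contact_force: [0.7, -0.2, 0.6]
grip_width: -0.0001
```

```bash
python3 - <<'E'
from mv import *
plan([(0.40,0.35,0.32),(0.5,0.05,0.32),(0.55,-0.2,0.32),(0.601,-0.392,0.2)],156.7)
E
```

```text
tcp [0.3923 0.3614 0.3203] xdir deg 166.4 zdir [-0. -0. -1.] J [-1.028  0.146  0.19   1.752 -0.029  1.246  0.503] t 1.1
(0.4, 0.35, 0.32) -> [-10.1  -9.3   0.3]
(0.5, 0.05, 0.32) -> [-177.8 -277.4    0.4]
(0.55, -0.2, 0.32) -> [-2.851e+02 -5.087e+02  4.000e-01]
(0.601, -0.392, 0.2) -> [-379.8 -683.3  120.5]
turn 9.720986671884361
```

Request:
send_rows(
  moves=[-28,-45,0,0,-56,-89,0,0,-84,-134,0,0,-112,-179,0,5,-140,-223,0,10,-168,-268,0,10,-195,-320,0,10,-220,-375,0,10],
)

```text
clock: 2.1
tcp_pos: [0.5173, -0.0542, 0.3204]
orientation: [-0.64, -3.076, -0.0]
contact_force: [0.7, 0.0, -0.8]
grip_width: -0.0001
```

Request:
send_rows(
  moves=[0,0,0,0,0,0,0,0],
)

```text
clock: 2.35
tcp_pos: [0.517, -0.0521, 0.3202]
orientation: [-0.641, -3.075, -0.0]
contact_force: [0.3, 0.6, 0.1]
grip_width: 0.0001
```

```bash
python3 - <<'E'
from mv import *
plan([(0.601,-0.392,0.32),(0.601,-0.392,0.15)],156.7)
E
```

```text
tcp [ 0.517  -0.0521  0.3202] xdir deg 156.4 zdir [-0.001  0.    -1.   ] J [-0.526  0.123  0.568  1.8   -0.07   1.24   1.221] t 2.35
(0.601, -0.392, 0.32) -> [-212.9 -278.     0. ]
(0.601, -0.392, 0.15) -> [-213. -278.  170.]
turn -0.26965373738505605
```

Request:
send_rows(
  moves=[-35,-46,0,0,-70,-92,0,0,-106,-139,0,0,-142,-185,0,0,-178,-232,0,0,-213,-278,0,0,-213,-278,60,0,-213,-278,120,0],
)

```text
clock: 3.35
tcp_pos: [0.6028, -0.3913, 0.1987]
orientation: [0.639, 3.075, 0.002]
contact_force: [0.1, 1.1, -0.8]
grip_width: -0.0
```

Request:
send_rows(
  moves=[0,0,0,0,0,0,0,0],
)

```text
clock: 3.6
tcp_pos: [0.603, -0.3922, 0.2029]
orientation: [0.638, 3.074, -0.001]
contact_force: [0.7, -0.2, 1.3]
grip_width: -0.0002
```

```bash
python3 - <<'E'
from mv import *
import cv2
plan([(0.601,-0.392,0.15),(0.601,-0.392,0.06),(0.436,-0.3205,0.06)],156.7)
for n in("top","scene"):
    f=r.grab_frame(n); np.savez(n+"1.npz",**{k:np.array(v) for k,v in f.items()})
    a=(110,260,220,420) if n=="top" else (110,270,250,430)
    cv2.imwrite(f"pics/{n}1.png",cv2.resize(f["img"][a[0]:a[1],a[2]:a[3],::-1],None,fx=4,fy=4,interpolation=cv2.INTER_CUBIC))
E
```

```text
tcp [ 0.603  -0.3922  0.2029] xdir deg 156.5 zdir [ 0.002 -0.001 -1.   ] J [ 0.09   0.623  0.637  1.471 -0.387  1.172  1.949] t 3.6
(0.601, -0.392, 0.15) -> [ 2.1 -0.7 52.9]
(0.601, -0.392, 0.06) -> [  2.3  -0.7 142.9]
(0.436, -0.3205, 0.06) -> [182.1  -0.8 142.4]
turn -0.1623170341173079
```

View pics/top1.png

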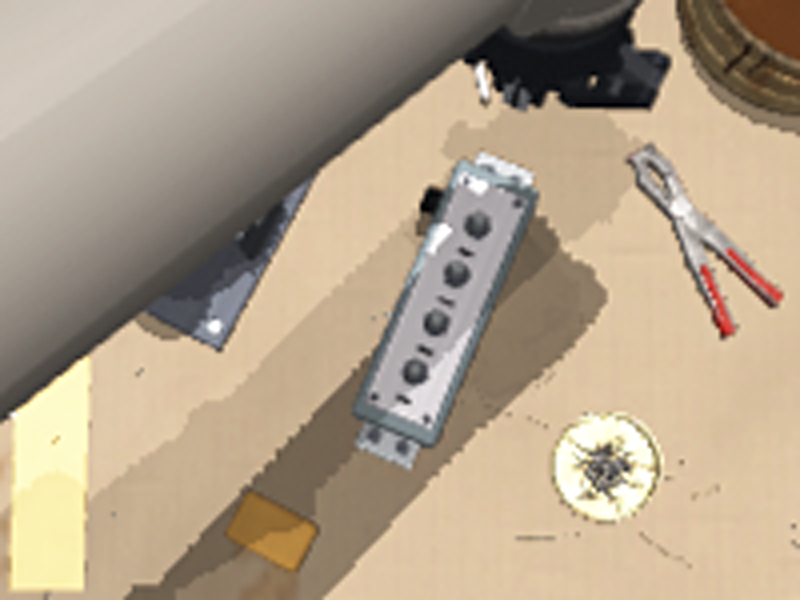

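View pics/scene1.png

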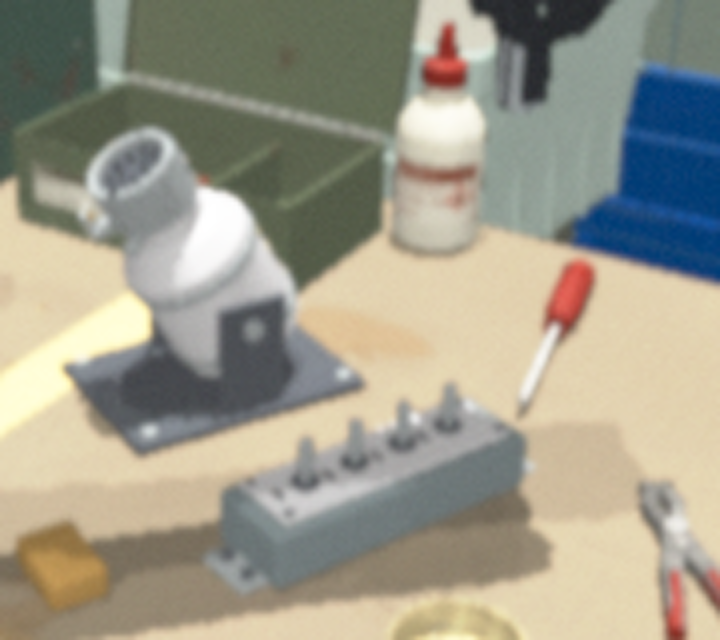

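The top view shows the gripper at crop (560,90), partly hidden by the forearm. In the scene view the fingertips are at crop (523,105), which seems high and far away. I'll check that against the projected TCP.

```bash
python3 - <<'E'
from h import *
from mv import state
p,R,o=state()
for n,off in(("top",(220,110)),("scene",(250,110))):
    im,K,T=load(n+"1")
    for q in (p,p-0.0187*R[:,2]*1,p-0.09*R[:,2]):
        print(n,((proj(K,T,q)[0]-off+.5)*4).round(1))
E
```

```text
top [521.7 103.7]
top [524.4  93.3]
top [535.8  48.4]
scene [519.5 150.6]
scene [522.2 118.2]
scene [533.  -12.2]
```

```bash
python3 - <<'E'
from h import *
from mv import state
p,R,o=state()
out=[]
for n,(x,y) in(("top",(320,90)),("scene",(350,90))):
    im,K,T=load(n+"1")
    c=cv2.resize(im[y:y+75,x:x+60,::-1],None,fx=6.6,fy=6.6,interpolation=cv2.INTER_NEAREST).copy()
    u=(proj(K,T,p)[0]-(x,y)+.5)*6.6; cv2.circle(c,tuple(int(v) for v in u),4,(0,0,255),1); out.append(c)
cv2.imwrite("pics/tip.png",np.hstack(out))
E
```

```text
(no output)
```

View pics/tip.png

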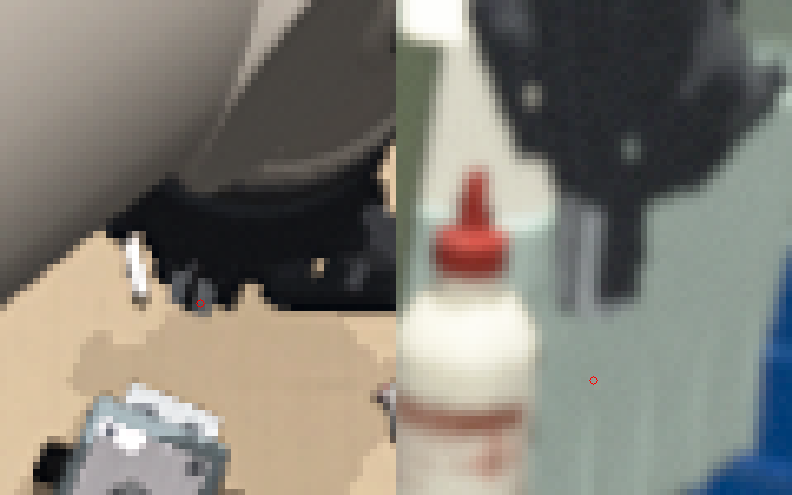

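```bash
python3 - <<'E'
from h import *
from mv import *
p,R,o=state(); print(p,o["clock"],o["grip_width"],np.round(o["qvel"],3))
im,K,T=load("top1"); im,Ks,Ts=load("scene1")
a=np.array((200,300))/6.6-.5+(320,90); b=np.array((204,308))/6.6-.5+(350,90)
r1=ray(K,T,*a); r2=ray(Ks,Ts,*b); P=tri([r1,r2]); print(P, proj(K,T,P)-a, proj(Ks,Ts,P)-b)
import numpy as np
print("scene same calib?",np.abs(load("scene0")[2]-Ts).max())
for n in("top","scene"):
    f=r.grab_frame(n); np.savez(n+"2.npz",**{k:np.array(v) for k,v in f.items()})
print(np.abs(load("scene2")[0].astype(int)-load("scene1")[0]).max(), np.abs(load("top2")[0].astype(int)-load("top1")[0]).max())
E
```

```text
[ 0.60313209 -0.39327872  0.20416614] 3.7 0.0001154097893550235 [ 0.006 -0.003  0.001  0.005 -0.003 -0.004  0.003]
[ 0.59747247 -0.39319101  0.23078546] [[ 1.09022022 -0.61675645]] [[-1.18787273  0.1797465 ]]
scene same calib? 0.0
65 176
```

Request:
send_rows(
  moves=[0,0,35,0,0,0,70,0,0,0,100,0,0,0,100,0,0,0,100,0],
)

```text
clock: 4.42
tcp_pos: [0.6024, -0.3935, 0.1028]
orientation: [0.641, 3.073, -0.002]
contact_force: [-0.9, -1.0, 0.3]
grip_width: -0.0003
```

```bash
cat > look.py <<'E'
import sys
from h import *
from mv import *
def look(tag,tx,sx,names=("top","scene"),w=75,h=90,k=5.3):
    p,R,o=state(); print("tcp",p.round(4),"z",R[:,2].round(3),"F",np.round(o["contact_force"],1),"t",o["clock"],"w",round(o["grip_width"],4))
    out=[]
    for n,(x,y) in zip(names,(tx,sx)):
        f=r.grab_frame(n); np.savez(f"{n}_{tag}.npz",**{k_:np.array(v) for k_,v in f.items()})
        K,T=f["mtx"],f["world_to_cam"]
        c=cv2.resize(f["img"][y:y+h,x:x+w,::-1],None,fx=k,fy=k,interpolation=cv2.INTER_CUBIC).copy()
        u=(proj(K,T,p)[0]-(x,y)+.5)*k; cv2.circle(c,tuple(int(v) for v in u),4,(0,0,255),1); out.append(c)
    cv2.imwrite(f"pics/{tag}.png",np.hstack(out))
E
python3 -c "
from look import *
look('d1',(315,110),(330,130))"
```

```text
tcp [ 0.6024 -0.3935  0.1028] z [ 0.002 -0.002 -1.   ] F [-0.9 -1.   0.3] t 4.425 w -0.0003
```

View pics/d1.png

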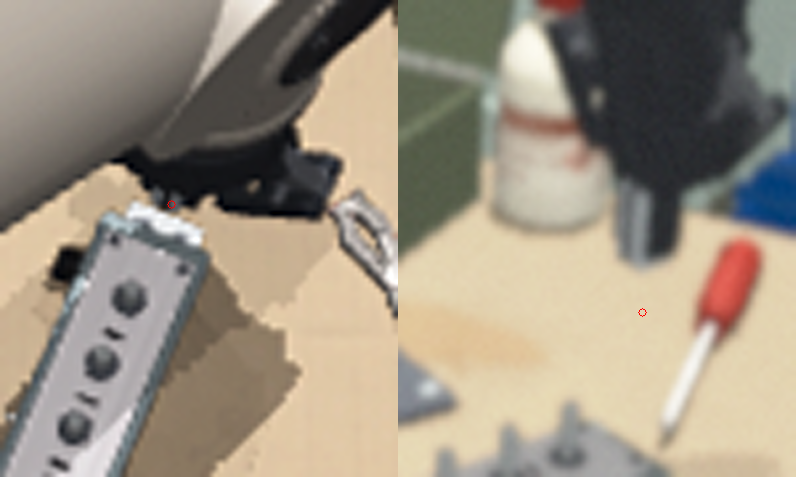

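Request:
send_rows(
  moves=[0,0,20,0,0,0,42,0,0,0,42,0,0,0,42,0],
)

```text
clock: 5.03
tcp_pos: [0.6012, -0.3927, 0.0582]
orientation: [-0.642, -3.075, 0.0]
contact_force: [0.0, -0.7, 0.8]
grip_width: 0.0001
```

```bash
python3 -c "
from look import *
look('d2',(315,120),(330,150))"
```

```text
tcp [ 0.6012 -0.3927  0.0582] z [-0.001  0.    -1.   ] F [ 0.  -0.7  0.8] t 5.025 w 0.0001
```

View pics/d2.png

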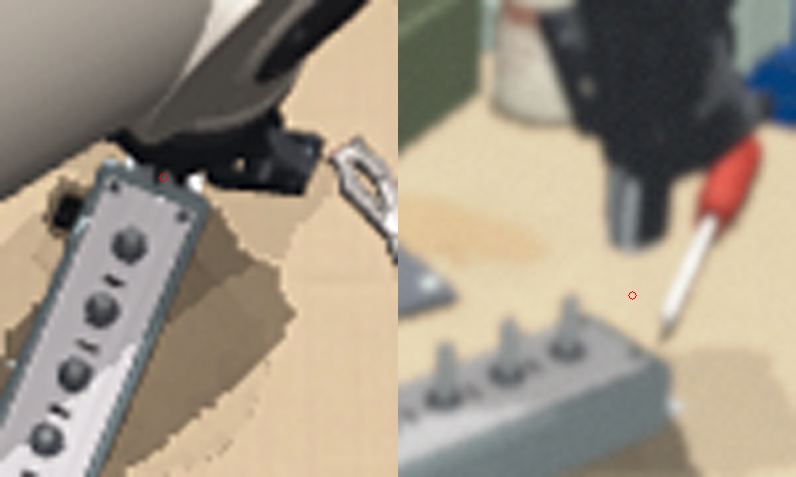

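The scene view shows the visible fingertips ending at crop (632,245), about 30 mm above the projected TCP at (632,295). A slow drag at this height should show which is right. If the tips really are high, they'll pass over the levers without harm.

Request:
send_rows(
  moves=[10,0,0,0,20,0,0,0,30,0,0,0,40,0,0,0,50,0,0,0,50,0,0,0],
)

```text
clock: 5.88
tcp_pos: [0.5547, -0.3724, 0.0587]
orientation: [-0.642, -3.075, -0.001]
contact_force: [-0.4, 0.1, 0.3]
grip_width: -0.0003
```

```bash
python3 -c "
from look import *
look('d3',(300,120),(310,150))"
```

```text
tcp [ 0.5547 -0.3724  0.0587] z [-0.  0. -1.] F [-0.4  0.1  0.3] t 5.875 w -0.0003
```

View pics/d3.png

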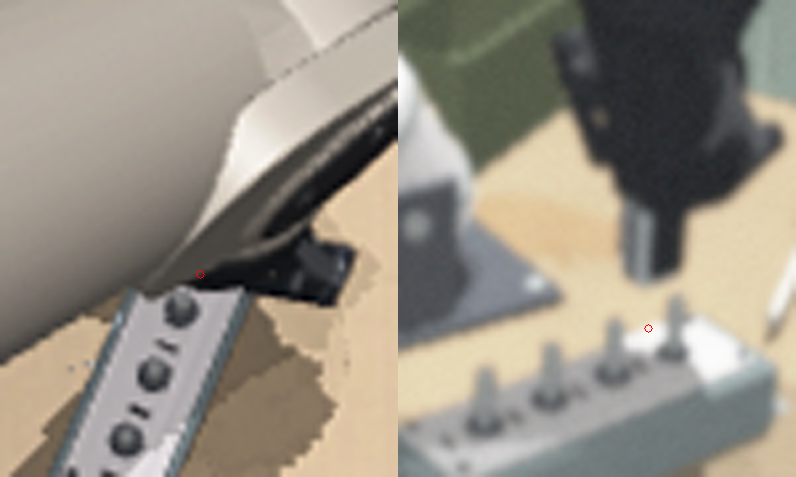

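All four levers are still upright at crop (675/615/550/485, ~300-370), and the tips passed above toggle 1 with no contact. So the real tips are about 29 mm above the reported TCP. I'll back off past toggle 1 and go lower, watching the force.

Request:
send_rows(
  moves=[-25,0,0,0,-52,0,0,0,-52,0,10,0,-52,0,20,0,-52,0,29,0,-52,0,29,0,-52,0,29,0],
)

```text
clock: 6.85
tcp_pos: [0.6031, -0.3935, 0.0298]
orientation: [0.642, 3.075, -0.0]
contact_force: [-0.7, 0.0, 0.2]
grip_width: -0.0001
```

```bash
python3 -c "
from look import *
look('d4',(315,120),(330,150))"
```

```text
tcp [ 0.6031 -0.3935  0.0298] z [ 0. -0. -1.] F [-0.7  0.   0.2] t 6.85 w -0.0001
```

View pics/d4.png

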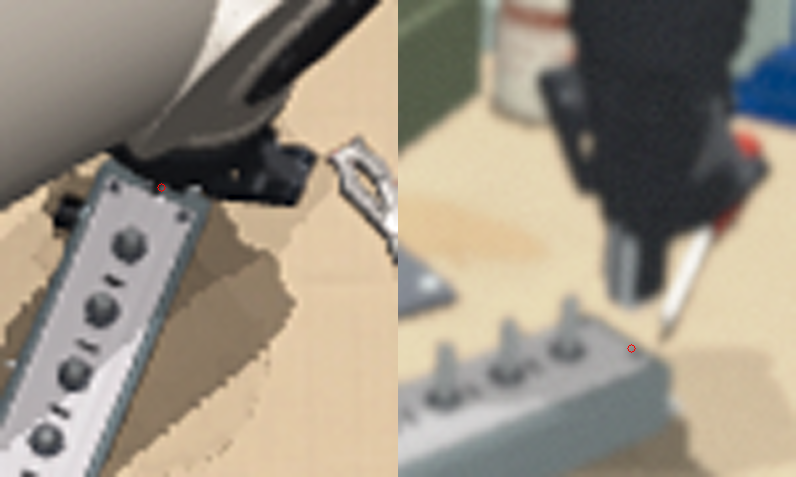

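There's no contact at reported z = 0.030, which would be below the box top if the reading were right. Visually the tips are at about z 0.055-0.062, so the offset of around 28 mm is confirmed. I'll drag over toggle 1 first.

Request:
send_rows(
  moves=[0,0,-1,0,10,0,-1,0,20,0,-1,0,30,0,-1,0,40,0,-1,0,50,0,-1,0,52,0,-1,0],
)

```text
clock: 7.82
tcp_pos: [0.5545, -0.3722, 0.0305]
orientation: [-0.642, -3.074, -0.001]
contact_force: [0.2, -0.7, 0.6]
grip_width: -0.0001
```

```bash
python3 -c "
from look import *
look('d5',(300,120),(310,150))"
```

```text
tcp [ 0.5545 -0.3722  0.0305] z [-0.001  0.001 -1.   ] F [ 0.2 -0.7  0.6] t 7.825 w -0.0001
```

View pics/d5.png

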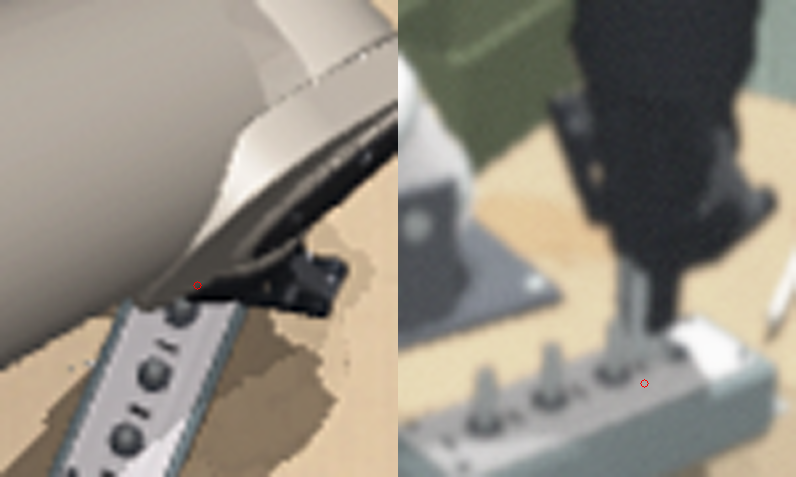

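Toggle 1 no longer stands at crop (675,300), so the sweep is working. I'll continue.

Request:
send_rows(
  moves=[10,0,0,0,20,0,0,0,30,0,0,0,40,0,0,0,50,0,0,0,60,0,0,0,70,0,0,0,80,0,0,0],
)

```text
clock: 8.93
tcp_pos: [0.4823, -0.3407, 0.0309]
orientation: [0.641, 3.074, -0.001]
contact_force: [0.8, -0.5, 0.3]
grip_width: -0.0
```

Request:
send_rows(
  moves=[12,0,0,0,25,0,0,0,38,0,0,0,52,0,0,0,52,0,-30,0,52,0,-80,0,52,0,-130,0,52,0,-180,0],
)

```text
clock: 9.93
tcp_pos: [0.4337, -0.3195, 0.2119]
orientation: [-0.642, -3.075, -0.001]
contact_force: [0.7, -0.7, 0.1]
grip_width: 0.0001
```

Request:
send_rows(
  moves=[0,0,-30,0,0,0,-30,0],
)

```text
clock: 10.18
tcp_pos: [0.4353, -0.3205, 0.2427]
orientation: [0.641, 3.071, -0.0]
contact_force: [-0.4, -0.1, -0.9]
grip_width: 0.0001
```

```bash
python3 -c "
from look import *
look('d6',(300,140),(310,150))"
```

```text
tcp [ 0.4353 -0.3205  0.2427] z [ 0.005 -0.001 -1.   ] F [-0.4 -0.1 -0.9] t 10.175 w 0.0001
```

View pics/d6.png

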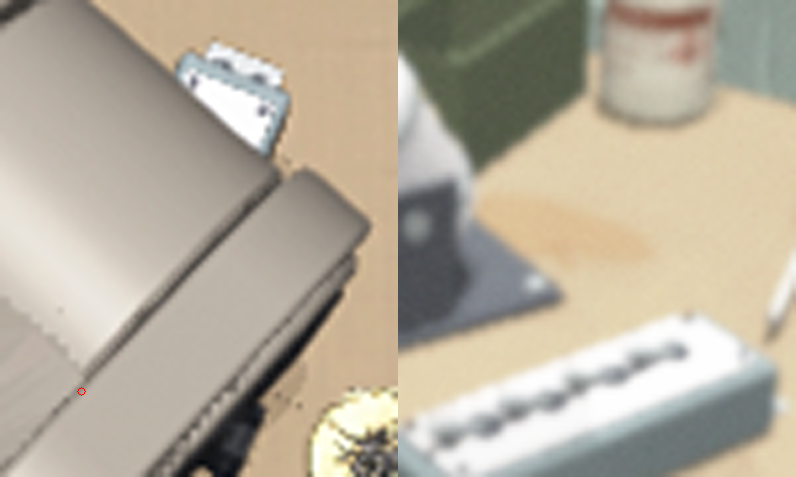

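All four levers are laid over, with only flat stubs visible at crop (440-690, 350-440). Next I need the 30° lean, but the rows only allow turns about tool z. I'll look at the joints and plan a point above the bench to test what the arm does at its reach limits.

```bash
python3 -c "
from mv import *
plan([(0.5,-0.266,0.4),(0.5,-0.266,0.7)],152)"
```

```text
tcp [ 0.434  -0.3193  0.24  ] xdir deg 156.4 zdir [-0.     0.001 -1.   ] J [-0.104  0.263  0.758  1.878 -0.205  1.08   1.893] t 10.275
(0.5, -0.266, 0.4) -> [ -39.1   75.4 -159.9]
(0.5, -0.266, 0.7) -> [ -39.    75.6 -459.9]
turn 4.4430076911664855
```

Request:
send_rows(
  moves=[-13,25,-60,0,-26,50,-120,0,-39,75,-180,0,-39,75,-240,0,-39,75,-300,0,-39,75,-360,0,-39,75,-400,0,-39,75,-400,0],
)

```text
clock: 11.28
tcp_pos: [0.4999, -0.2663, 0.6322]
orientation: [0.636, 3.061, -0.004]
contact_force: [0.2, -0.1, -1.2]
grip_width: -0.0002
```

```bash
python3 -c "
from mv import *
plan([(0.5,-0.266,0.7)],152)"
```

```text
tcp [ 0.4999 -0.2663  0.6322] xdir deg 156.5 zdir [ 0.014 -0.005 -1.   ] J [ 0.021  0.221  0.509  1.017 -0.116  1.914  1.64 ] t 11.275
(0.5, -0.266, 0.7) -> [ -1.    0.4 -67.7]
turn 4.528229168353334
```

Request:
send_rows(
  moves=[0,0,-20,0,0,0,-40,0,0,0,-40,0],
)

```text
clock: 11.65
tcp_pos: [0.4953, -0.2639, 0.6481]
orientation: [0.633, 3.033, -0.019]
contact_force: [-0.2, -0.7, -0.2]
grip_width: 0.0002
```

```bash
python3 -c "
from mv import *
plan([(0.5,-0.266,0.7)],152)"
```

```text
tcp [ 0.4953 -0.2639  0.6481] xdir deg 156.4 zdir [ 0.039 -0.021 -0.999] J [-0.027  0.201  0.559  1.008 -0.115  1.915  1.639] t 11.65
(0.5, -0.266, 0.7) -> [ -7.5  -0.2 -51.6]
turn 4.445939848878538
```

Request:
send_rows(
  moves=[0,0,20,0,0,0,40,0,0,0,60,0,0,0,60,0],
)

```text
clock: 12.15
tcp_pos: [0.4976, -0.2645, 0.586]
orientation: [0.632, 3.038, -0.017]
contact_force: [-0.1, 0.2, 0.8]
grip_width: -0.0001
```

```bash
python3 -c "
from mv import *
plan([(0.5,-0.266,0.7)],152)"
```

```text
tcp [ 0.4976 -0.2645  0.586 ] xdir deg 156.5 zdir [ 0.036 -0.019 -0.999] J [-0.052  0.162  0.54   1.186 -0.085  1.775  1.622] t 12.15
(0.5, -0.266, 0.7) -> [  -7.3   -0.7 -113.8]
turn 4.484202254192809
```

The lean persists once created: zdir is (0.036,-0.019) and holds away from the limit. So I can build up the lean by pushing against the wrist limit in free air. Heading -28° is the direction I need.

Request:
send_rows(
  moves=[0,0,-60,0,0,0,-120,0,0,0,-180,0,0,0,-240,0,0,0,-300,0,0,0,-300,0],
)

```text
clock: 12.9
tcp_pos: [0.4778, -0.2544, 0.6899]
orientation: [0.617, 2.958, -0.051]
contact_force: [-0.1, 0.3, 0.3]
grip_width: 0.0001
```

```bash
python3 -c "
from mv import *
plan([(0.5,-0.266,0.7)],152)"
```

```text
tcp [ 0.4778 -0.2544  0.6899] xdir deg 156.5 zdir [ 0.11  -0.057 -0.992] J [-0.206  0.139  0.732  0.997 -0.103  1.915  1.634] t 12.9
(0.5, -0.266, 0.7) -> [-26.1  -1.9  -7. ]
turn 4.484659020607097
```

Request:
send_rows(
  moves=[-30,0,-40,0,-60,0,-80,0,-90,0,-120,0,-120,0,-160,0,-150,0,-200,0,-180,0,-240,0,-210,0,-280,0,-240,0,-320,0],
)

```text
clock: 13.9
tcp_pos: [0.514, -0.2086, 0.7833]
orientation: [0.502, 2.778, -0.071]
contact_force: [2.4, -2.7, -2.4]
grip_width: 0.0002
```

```bash
python3 -c "
from mv import *
plan([(0.5,-0.266,0.7)],152)"
```

```text
tcp [ 0.514  -0.2086  0.7833] xdir deg 159.4 zdir [ 0.299 -0.104 -0.949] J [ 0.06   0.12   0.26   0.789 -0.025  1.915  1.513] t 13.9
(0.5, -0.266, 0.7) -> [ 19.6 -59.2  80.8]
turn 7.432617954472221
```

```bash
python3 -c "
from mv import *
plan([(0.40,-0.40,0.70),(0.40+.15,-0.4-.15,0.70+.28)],152)"
```

```text
tcp [ 0.514  -0.2086  0.7833] xdir deg 159.4 zdir [ 0.299 -0.104 -0.949] J [ 0.06   0.12   0.26   0.789 -0.025  1.915  1.513] t 13.9
(0.4, -0.4, 0.7) -> [  63.8 -219.7   64.8]
(0.55, -0.55, 0.98) -> [-208.  -305.9 -140.4]
turn 7.432617954472221
```

Request:
send_rows(
  moves=[16,-55,16,0,32,-110,32,0,48,-165,48,0,64,-220,65,0,25,-232,35,0,-15,-244,5,0,-50,-255,-25,0,-80,-265,-50,0],
)

```text
clock: 14.9
tcp_pos: [0.4432, -0.481, 0.7815]
orientation: [0.574, 2.714, -0.146]
contact_force: [-0.2, -0.3, 0.4]
grip_width: -0.0001
```

```bash
python3 -c "
from mv import *
plan([(0.40,-0.40,0.70),(0.40+.15,-0.4-.15,0.70+.28)],152)"
```

```text
tcp [ 0.4432 -0.481   0.7815] xdir deg 156.4 zdir [ 0.326 -0.173 -0.929] J [ 0.682  0.321  0.237  0.552 -0.234  1.915  1.927] t 14.9
(0.4, -0.4, 0.7) -> [97.  58.3 47.6]
(0.55, -0.55, 0.98) -> [-189.7  -24.3 -137.8]
turn 4.415730453359771
```

```bash
python3 -c "
from mv import *
plan([(0.5,-0.33,0.75),(0.65,-0.40,0.95)],152)"
```

```text
tcp [ 0.4432 -0.481   0.7815] xdir deg 156.4 zdir [ 0.326 -0.173 -0.929] J [ 0.682  0.321  0.237  0.552 -0.234  1.915  1.927] t 14.9
(0.5, -0.33, 0.75) -> [ 19.4 161.8  21.6]
(0.65, -0.4, 0.95) -> [-208.1  154.2 -103.2]
turn 4.415730453359771
```

Request:
send_rows(
  moves=[8,55,8,0,15,110,15,0,19,160,20,0,-30,160,-5,0,-80,160,-30,0,-120,160,-55,0,-160,155,-80,0],
)

```text
clock: 15.78
tcp_pos: [0.5647, -0.3143, 0.8898]
orientation: [0.479, 2.53, -0.307]
contact_force: [3.6, 1.6, -1.4]
grip_width: 0.0001
```

```bash
python3 -c "
from mv import *
plan([(0.5,-0.33,0.75),(0.65,-0.40,0.95)],152)"
```

```text
tcp [ 0.5647 -0.3143  0.8898] xdir deg 161.0 zdir [ 0.468 -0.31  -0.827] J [ 0.342  0.3   -0.021  0.347  0.161  1.91   1.62 ] t 15.775
(0.5, -0.33, 0.75) -> [123.6 -23.4  90.3]
(0.65, -0.4, 0.95) -> [-123.8  -51.3   16.7]
turn 8.966378804013488
```

Request:
send_rows(
  moves=[20,0,15,0,20,0,15,0],
)

```text
clock: 16.02
tcp_pos: [0.5589, -0.3056, 0.8633]
orientation: [0.459, 2.539, -0.29]
contact_force: [-0.9, -0.1, 0.2]
grip_width: 0.0002
```

```bash
python3 -c "
from mv import *
plan([(0.5,-0.33,0.75),(0.50,-0.15,0.3)],152)"
```

```text
tcp [ 0.5589 -0.3056  0.8633] xdir deg 161.7 zdir [ 0.471 -0.294 -0.832] J [ 0.36   0.202 -0.047  0.569  0.147  1.793  1.605] t 16.025
(0.5, -0.33, 0.75) -> [102.1 -32.2  73.7]
(0.5, -0.15, 0.3) -> [394.2 183.1 395. ]
turn 9.743492639714702
```

Tilt is now about 33.7° at heading -32°, which is about 4° from the ring axis. That's workable. Next I'll plan the move to a hover above the ring, along its axis, with the gripper opening.

```bash
python3 -c "
from mv import *
plan([(0.47,-0.14,0.5),(0.49,-0.15,0.30)],152)"
```

```text
tcp [ 0.5589 -0.3056  0.8633] xdir deg 161.7 zdir [ 0.471 -0.294 -0.832] J [ 0.36   0.202 -0.047  0.569  0.147  1.793  1.605] t 16.025
(0.47, -0.14, 0.5) -> [311.9 158.8 211.6]
(0.49, -0.15, 0.3) -> [402.1 179.3 390.3]
turn 9.743492639714702
```

Request:
send_rows(
  moves=[44,22,30,0,88,44,60,0,132,67,90,4,177,90,121,8,222,112,151,8,267,136,181,8,312,159,212,8,340,166,260,8],
  hand=0,
)

```text
clock: 17.02
tcp_pos: [0.4778, -0.1411, 0.4491]
orientation: [0.632, 2.478, -0.237]
contact_force: [1.3, -1.3, 0.2]
grip_width: 0.0854
```

```bash
python3 -c "
from mv import *
plan([(0.49,-0.15,0.30)],152)"
```

```text
tcp [ 0.4778 -0.1411  0.4491] xdir deg 152.0 zdir [ 0.481 -0.297 -0.825] J [ 0.329 -0.292 -0.297  1.997  0.263  0.912  0.985] t 17.025
(0.49, -0.15, 0.3) -> [ 71.9   2.7 131.5]
turn 0.02685477401033154
```

Request:
send_rows(
  moves=[20,1,35,0,40,2,70,0,60,3,105,0,72,3,131,0,72,3,131,0,72,3,131,0],
)

```text
clock: 17.77
tcp_pos: [0.4896, -0.151, 0.3004]
orientation: [0.635, 2.48, -0.238]
contact_force: [-0.7, 0.3, 0.2]
grip_width: 0.0855
```

```bash
python3 -c "
from look import *
plan([(0.513,-0.156,0.23)],152)
look('e1',(215,100),(255,90),w=75,h=100)"
```

```text
tcp [ 0.4896 -0.151   0.3004] xdir deg 152.0 zdir [ 0.479 -0.298 -0.826] J [ 0.389 -0.157 -0.383  2.232  0.458  0.584  0.741] t 17.775
(0.513, -0.156, 0.23) -> [20.6  9.2 70.8]
turn -0.036351663912569165
tcp [ 0.4896 -0.151   0.3004] z [ 0.479 -0.298 -0.826] F [-0.7  0.3  0.2] t 17.775 w 0.0855
```

View pics/e1.png

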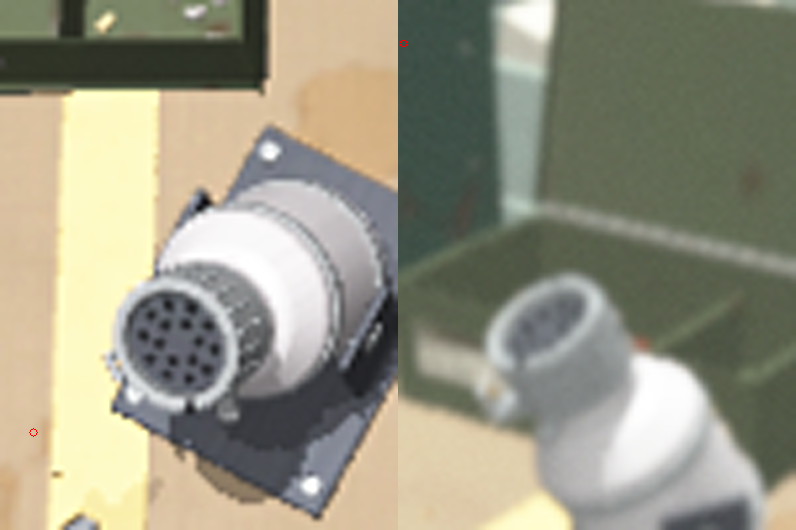

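```bash
python3 - <<'E'
from h import *
from mv import state
p,R,o=state()
out=[]
for n,(x,y) in(("top",(170,110)),("scene",(200,60))):
    im,K,T=load(n+"_e1")
    k=3.3
    c=cv2.resize(im[y:y+150,x:x+120,::-1],None,fx=k,fy=k,interpolation=cv2.INTER_CUBIC).copy()
    for q,col in((p,(0,0,255)),(p-R[:,2]*.028,(0,255,0)),(p-R[:,2]*.028+R[:,1]*.043,(0,255,255)),(p-R[:,2]*.028-R[:,1]*.043,(0,255,255))):
        u=(proj(K,T,q)[0]-(x,y)+.5)*k; cv2.circle(c,tuple(int(v) for v in u),4,col,1)
    out.append(c)
cv2.imwrite("pics/e1b.png",np.hstack(out))
E
```

```text
(no output)
```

View pics/e1b.png

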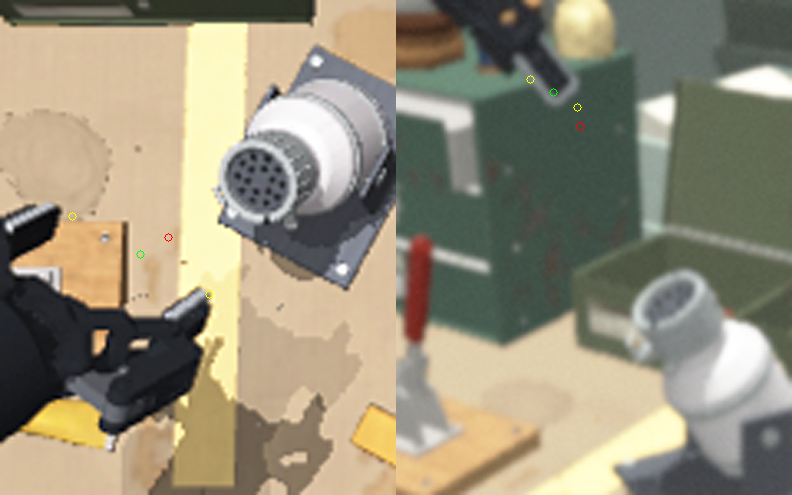

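The top view shows the open fingertips at crop (55,207) and (207,292), and the scene view shows the right finger's tip at (568,97). They sit about 35 mm behind the reported TCP along the tool axis, not along world z. I'll triangulate to pin that down and refine the ring's centre.

```bash
python3 - <<'E'
from h import *
from mv import state
p,R,o=state()
im,K,T=load("top_e1"); s,Ks,Ts=load("scene_e1")
f=lambda q,off:(np.array(q)+.5)/3.3-.5+off
k=5
out=[cv2.resize(im[165:225,165:240,::-1],None,fx=k,fy=k,interpolation=cv2.INTER_NEAREST),cv2.resize(s[60:120,225:300,::-1],None,fx=k,fy=k,interpolation=cv2.INTER_NEAREST)]
cv2.imwrite("pics/e1c.png",np.hstack(out))
out=[cv2.resize(im[145:205,225:285,::-1],None,fx=6.5,fy=6.5,interpolation=cv2.INTER_CUBIC),cv2.resize(s[130:190,260:320,::-1],None,fx=6.5,fy=6.5,interpolation=cv2.INTER_CUBIC)]
cv2.imwrite("pics/e1d.png",np.hstack(out))
E
```

```text
(no output)
```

View pics/e1c.png

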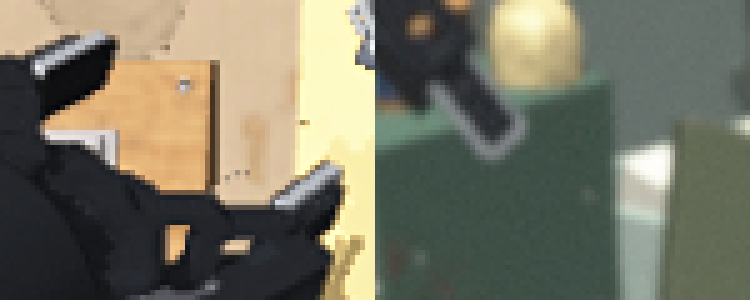

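View pics/e1d.png

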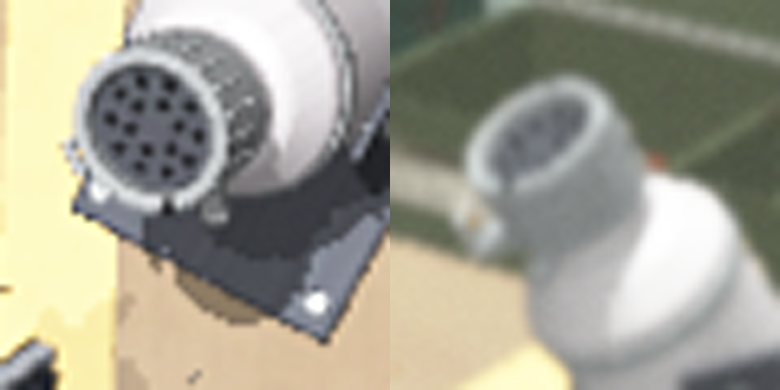

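```bash
python3 - <<'E'
from h import *
from mv import state
p,R,o=state()
im,K,T=load("top_e1"); s,Ks,Ts=load("scene_e1")
print(onz(K,T,(247.6,164.5),.1656))
for d in (.03,.035,.04,.045): 
    q=p-d*R[:,2]; print(d, proj(K,T,q).round(1), "tips", proj(K,T,q+R[:,1]*.0498).round(1), proj(K,T,q-R[:,1]*.0498).round(1),"scene tips",proj(Ks,Ts,q+R[:,1]*.0498).round(1), proj(Ks,Ts,q-R[:,1]*.0498).round(1))
print("seen mid",208.7,189.7,"tips",165+108/5-.5,165+52/5-.5,165+335/5-.5,165+200/5-.5,"scene near tip",225+115/5-.5,60+145/5-.5)
# lateral line of mouth target wrt tool
a=np.array([-np.sin(np.radians(30))*np.cos(np.radians(-27.8)),-np.sin(np.radians(30))*np.sin(np.radians(-27.8)),np.cos(np.radians(30))])
c=np.array([.5495,-.1715,.1656])-.018*a; print("c",c,"a",a)
for n,h in(("c+60",.06),("c-33",-.033)):
    q=c+h*a; print(n,q.round(4),(R.T@(q-p)*1000).round(1))
# using tool axis
for h in(.06,-.033):
    q=c-h*R[:,2]; print(h,q.round(4),(R.T@(q-p)*1000).round(1))
E
```

```text
[[ 0.54906034 -0.17035722  0.1656    ]]
0.03 [[211.3 187.2]] tips [[187.4 173.6]] [[235.6 200.9]] scene tips [[238.8  82.3]] [[255.   91.9]]
0.035 [[209.7 188.2]] tips [[185.6 174.5]] [[234.1 202.1]] scene tips [[237.3  80.5]] [[253.5  89.9]]
0.04 [[208.  189.2]] tips [[183.8 175.4]] [[232.6 203.2]] scene tips [[235.9  78.6]] [[252.  88.]]
0.045 [[206.4 190.3]] tips [[182.  176.4]] [[231.1 204.3]] scene tips [[234.4  76.8]] [[250.4  86. ]]
seen mid 208.7 189.7 tips 186.1 174.9 231.5 204.5 scene near tip 247.5 88.5
c [ 0.55746123 -0.17569748  0.15001154] a [-0.44229049  0.23319332  0.8660254 ]
c+60 [ 0.5309 -0.1617  0.202 ] [ 20.7  13.8 104.4]
c-33 [ 0.5721 -0.1834  0.1214] [ 27.7  17.4 197.1]
0.06 [ 0.5287 -0.1578  0.1995] [ 25.2  16.1 104.2]
-0.033 [ 0.5733 -0.1855  0.1228] [ 25.2  16.1 197.2]
```

The gripper midpoint agrees with a TCP 38 mm ahead of the open tips along tool z, within 1 px laterally. The ring's centre is about (0.5575,-0.1757,0.150). The tool leans about 4° too much, so I'll pull inward against the near-reach limit to take some of that off.

Request:
send_rows(
  moves=[20,0,-14,0,40,0,-28,0,60,0,-42,0,80,0,-56,0,100,0,-70,0,100,0,-70,0],
)

```text
clock: 18.62
tcp_pos: [0.4033, -0.0912, 0.2835]
orientation: [0.639, 2.495, -0.252]
contact_force: [-0.0, -0.5, 0.7]
grip_width: 0.0856
```

```bash
python3 -c "
from mv import *
plan([(0.49,-0.15,0.30)],152)"
```

```text
tcp [ 0.4033 -0.0912  0.2835] xdir deg 152.2 zdir [ 0.462 -0.304 -0.833] J [-0.168 -0.337 -0.118  2.396  0.589  0.77   0.418] t 18.625
(0.49, -0.15, 0.3) -> [-95.9  -9.2  44.2]
turn 0.18693544442766097
```

```bash
python3 -c "
from mv import *
plan([(0.40,-0.40,0.32),(0.36,-0.37,0.32),(0.26,-0.27,0.32)],152)"
```

```text
tcp [ 0.4033 -0.0912  0.2835] xdir deg 152.2 zdir [ 0.462 -0.304 -0.833] J [-0.168 -0.337 -0.118  2.396  0.589  0.77   0.418] t 18.625
(0.4, -0.4, 0.32) -> [-137.9 -271.8   61.9]
(0.36, -0.37, 0.32) -> [ -96.7 -265.3   34.3]
(0.26, -0.27, 0.32) -> [  16.  -227.6  -42.3]
turn 0.18693544442766097
```

Request:
send_rows(
  moves=[-25,-55,10,0,-50,-110,20,0,-75,-165,30,0,-100,-220,38,0,-100,-265,36,0,-60,-252,9,0,-20,-240,-17,0,16,-228,-42,0],
)

```text
clock: 19.62
tcp_pos: [0.3068, -0.3197, 0.3187]
orientation: [0.635, 2.506, -0.245]
contact_force: [-0.6, 0.0, 0.6]
grip_width: 0.0854
```

```bash
python3 -c "
from mv import *
plan([(0.50,-0.15,0.35),(0.26,-0.27,0.32),(0.2,-0.21,0.32)],152)"
```

```text
tcp [ 0.3068 -0.3197  0.3187] xdir deg 152.4 zdir [ 0.457 -0.295 -0.839] J [ 0.827 -0.337 -0.066  2.308 -0.213  0.612  1.972] t 19.625
(0.5, -0.15, 0.35) -> [-94.9 240.8  12. ]
(0.26, -0.27, 0.32) -> [ 53.4  20.6 -37.1]
(0.2, -0.21, 0.32) -> [121.4  43.8 -82.3]
turn 0.424198426741782
```

Request:
send_rows(
  moves=[40,14,-27,0,80,29,-54,0,120,44,-82,0,160,58,-109,0,160,58,-109,0],
)

```text
clock: 20.25
tcp_pos: [0.2849, -0.2795, 0.2584]
orientation: [0.641, 2.517, -0.162]
contact_force: [0.3, 0.6, 1.2]
grip_width: 0.0853
```

```bash
python3 -c "
from mv import *
plan([(0.50,-0.15,0.35),(0.26,-0.27,0.32),(0.2,-0.21,0.32)],152)"
```

```text
tcp [ 0.2849 -0.2795  0.2584] xdir deg 151.1 zdir [ 0.468 -0.238 -0.851] J [ 1.42  -0.337 -0.494  2.422 -0.704  0.614  2.485] t 20.25
(0.5, -0.15, 0.35) -> [-155.3  217.4   -8.1]
(0.26, -0.27, 0.32) -> [ -9.9  -2.6 -66.4]
(0.2, -0.21, 0.32) -> [  59.4   21.8 -108.8]
turn -0.854088498473601
```

Error is now about 1.7°. Next is the hover over the ring.

```bash
cat > ring.py <<'E'
from mv import *
th=np.radians(-27.8); a=np.array([-.5*np.cos(th),-.5*np.sin(th),np.cos(np.radians(30))])
c=np.array([.5495,-.171,.1656])-.018*a; g=c+.008*a
def rp():
    p,R,o=state()
    v=R.T@(g-p)*1000
    print("grip-point in tool frame (x,y lateral; z ahead of TCP) mm",v.round(1))
    print("tilt err deg",np.degrees(np.arccos(-a@R[:,2])).round(2)); return v
E
python3 -c "
from ring import *
v=rp(); p,R,o=state()
plan([g-.055*R[:,2],g-.12*R[:,2]],152)"
```

```text
grip-point in tool frame (x,y lateral; z ahead of TCP) mm [-103.6  219.6  187. ]
tilt err deg 1.76
tcp [ 0.2849 -0.2795  0.2584] xdir deg 151.1 zdir [ 0.468 -0.238 -0.851] J [ 1.42  -0.337 -0.494  2.422 -0.704  0.614  2.485] t 20.25
[ 0.5281634  -0.16022261  0.20373284] -> [-103.6  219.6  132. ]
[ 0.49772035 -0.14472977  0.25903377] -> [-103.6  219.6   67. ]
turn -0.854088498473601
```

Request:
send_rows(
  moves=[-26,40,10,0,-52,80,20,0,-78,120,35,0,-104,160,50,0,-104,190,60,0,-104,220,67,0,-104,220,67,0,-104,220,67,0],
)

```text
clock: 21.25
tcp_pos: [0.4968, -0.1488, 0.2554]
orientation: [0.656, 2.521, -0.167]
contact_force: [-0.5, -0.3, -0.2]
grip_width: 0.0854
```

```bash
python3 -c "
from ring import *
rp(); plan([],152)
from look import *
look('f1',(190,110),(220,80),w=100,h=110,k=4)"
```

```text
grip-point in tool frame (x,y lateral; z ahead of TCP) mm [ -1.7   5.1 116.4]
tilt err deg 1.31
tcp [ 0.4968 -0.1488  0.2554] xdir deg 150.6 zdir [ 0.459 -0.243 -0.854] J [ 1.612 -0.165 -1.407  2.215  0.006  0.43   1.221] t 21.25
turn -1.3812838992878653
tcp [ 0.4968 -0.1488  0.2554] z [ 0.459 -0.243 -0.854] F [-0.5 -0.3 -0.2] t 21.25 w 0.0854
```

View pics/f1.png

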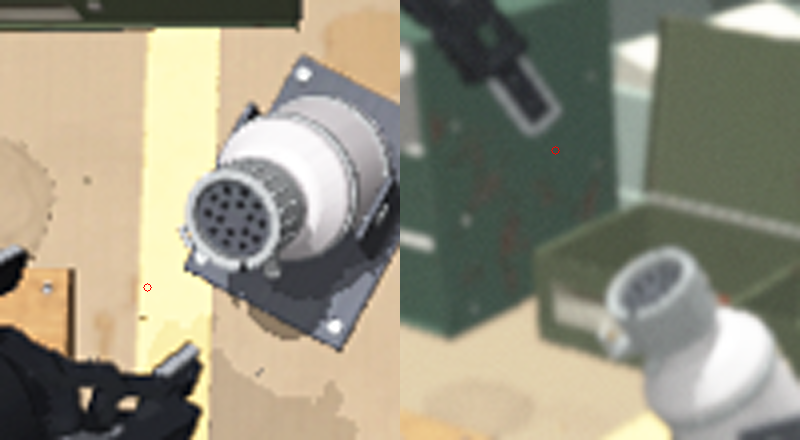

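Request:
send_rows(
  moves=[-2,5,10,1,-2,5,25,1,-2,5,40,1,-2,5,40,1],
)

```text
clock: 21.85
tcp_pos: [0.5175, -0.1549, 0.2198]
orientation: [0.68, 2.519, -0.158]
contact_force: [0.5, 0.5, -0.4]
grip_width: 0.0851
```

```bash
python3 -c "
from ring import *
rp(); plan([],152)"
```

```text
grip-point in tool frame (x,y lateral; z ahead of TCP) mm [-2.5  0.7 74.9]
tilt err deg 1.01
tcp [ 0.5175 -0.1549  0.2198] xdir deg 149.4 zdir [ 0.456 -0.239 -0.857] J [ 1.329  0.157 -1.345  2.22   0.831  0.529  0.412] t 21.85
turn -2.624879584704132
```

Request:
send_rows(
  moves=[-1,0,20,0,-2,1,40,0,-2,1,60,0,-2,1,70,0,-2,1,70,0,-2,1,70,0],
)

```text
clock: 22.6
tcp_pos: [0.5517, -0.1728, 0.1637]
orientation: [0.68, 2.514, -0.163]
contact_force: [-0.6, -0.3, 0.7]
grip_width: 0.0853
```

```bash
python3 -c "
from ring import *
rp(); plan([],152)
from look import *
look('f2',(200,120),(235,90),w=80,h=90,k=5)"
```

```text
grip-point in tool frame (x,y lateral; z ahead of TCP) mm [1.7 0.5 7. ]
tilt err deg 1.29
tcp [ 0.5517 -0.1728  0.1637] xdir deg 149.3 zdir [ 0.458 -0.244 -0.855] J [ 1.046  0.34  -1.112  2.216  1.208  0.572  0.081] t 22.6
turn -2.6592571418963473
tcp [ 0.5517 -0.1728  0.1637] z [ 0.458 -0.244 -0.855] F [-0.6 -0.3  0.7] t 22.6 w 0.0853
```

View pics/f2.png

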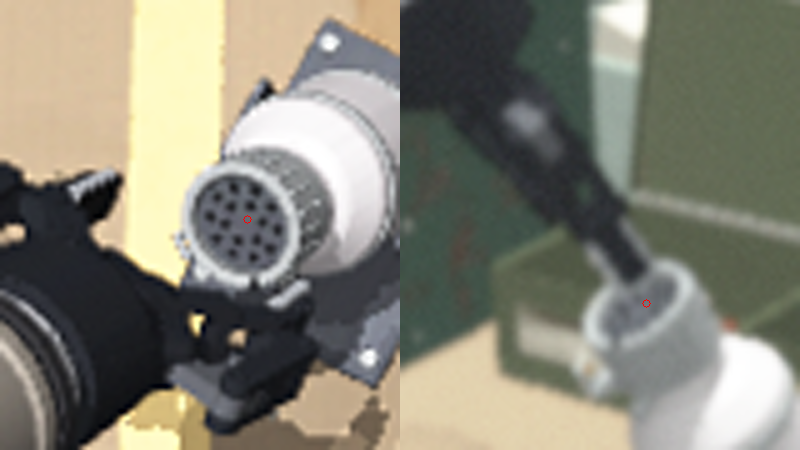

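```bash
python3 -c "
from look import *
p,R,o=state()
d=np.load('top_f2.npz'); K,T=d['mtx'],d['world_to_cam']
s=np.load('scene_f2.npz')
for dd in(.035,.038,.041):
  q=p-dd*R[:,2]
  print(dd,[((proj(K,T,q+e*R[:,1])[0]-(200,120)+.5)*5).round(0) for e in(0,.0498,-.0498)],[((proj(s['mtx'],s['world_to_cam'],q+e*R[:,1])[0]-(235,90)+.5)*5+(400,0)).round(0) for e in(0,.0498,-.0498)])
"
```

```text
0.035 [array([212., 242.]), array([112., 184.]), array([313., 300.])] [array([609., 251.]), array([569., 214.]), array([652., 290.])]
0.038 [array([209., 244.]), array([108., 186.]), array([310., 302.])] [array([605., 246.]), array([566., 210.]), array([648., 286.])]
0.041 [array([206., 246.]), array([105., 188.]), array([307., 305.])] [array([602., 242.]), array([562., 205.]), array([645., 281.])]
```

The views match the prediction, so the open fingers straddle the collar: tips at top crop (113,185) and (305,305), mouth at (243,222). Now the final descent.

Request:
send_rows(
  moves=[1,0,12,0,2,0,24,0,2,0,36,0,2,0,47,0,2,0,47,0,2,0,47,0],
)

```text
clock: 23.45
tcp_pos: [0.572, -0.1829, 0.1219]
orientation: [0.68, 2.515, -0.162]
contact_force: [0.8, -0.4, -0.0]
grip_width: 0.0852
```

```bash
python3 -c "
from ring import *
rp(); plan([],152)
from look import *
look('f3',(200,120),(235,90),w=80,h=90,k=5)"
```

```text
grip-point in tool frame (x,y lateral; z ahead of TCP) mm [ -0.7  -0.  -40.6]
tilt err deg 1.27
tcp [ 0.572  -0.1829  0.1219] xdir deg 149.4 zdir [ 0.459 -0.243 -0.855] J [ 0.95   0.453 -1.02   2.206  1.406  0.595 -0.076] t 23.45
turn -2.6405059308827106
tcp [ 0.572  -0.1829  0.1219] z [ 0.459 -0.243 -0.855] F [ 0.8 -0.4 -0. ] t 23.45 w 0.0852
```

View pics/f3.png

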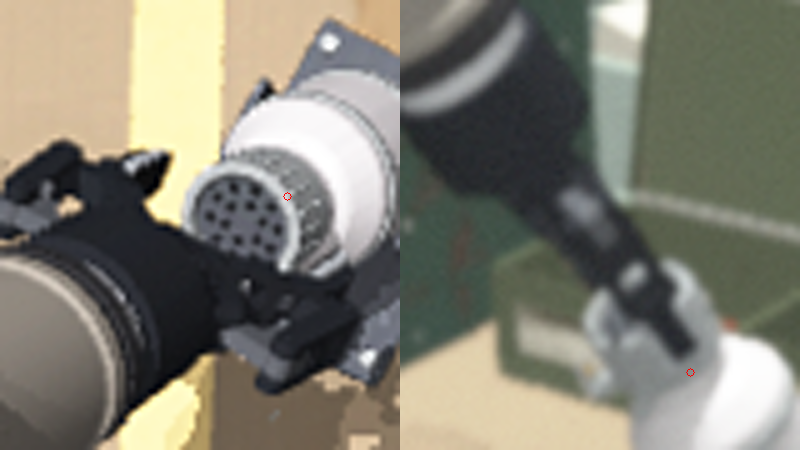

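```bash
python3 -c "
from look import *
import ring
p,R,o=state()
s=np.load('scene_f3.npz'); d=np.load('top_f3.npz')
for ax in(18,0,-10,-18):
  q=ring.c+ax*.001*ring.a
  print(ax,[((proj(s['mtx'],s['world_to_cam'],q+e*R[:,1])[0]-(235,90)+.5)*5+(400,0)).round(0) for e in(0,-.0498)],[((proj(d['mtx'],d['world_to_cam'],q+e*R[:,1])[0]-(200,120)+.5)*5).round(0) for e in(0,.0498,-.0498)])
"
```

```text
18 [array([640., 300.]), array([684., 341.])] [array([242., 224.]), array([145., 168.]), array([339., 280.])]
0 [array([659., 327.]), array([702., 368.])] [array([259., 214.]), array([164., 159.]), array([354., 269.])]
-10 [array([669., 341.]), array([712., 383.])] [array([268., 208.]), array([174., 155.]), array([362., 263.])]
-18 [array([677., 353.]), array([720., 394.])] [array([275., 204.]), array([182., 151.]), array([368., 258.])]
```

Open tips sit at axial ~0 (top crop (168,160) and (350,270)). I'll back off 2 mm and close.

Request:
send_rows(
  moves=[-1,0,-2,0,-1,0,-2,0,-1,0,-2,0,-1,0,-2,0],
  hand=1,
  newtons=40,
)

```text
clock: 24.05
tcp_pos: [0.5718, -0.183, 0.1245]
orientation: [0.679, 2.514, -0.164]
contact_force: [-7.7, 2.3, 12.1]
grip_width: 0.0576
```

```bash
python3 -c "
from ring import *
rp(); plan([],152)
print(r.get_obs()['moment'])
from look import *
look('f4',(200,120),(235,90),w=80,h=90,k=5)"
```

```text
grip-point in tool frame (x,y lateral; z ahead of TCP) mm [  0.5   0.1 -38.2]
tilt err deg 1.33
tcp [ 0.5718 -0.183   0.1245] xdir deg 149.4 zdir [ 0.459 -0.245 -0.854] J [ 0.953  0.448 -1.023  2.205  1.397  0.596 -0.068] t 24.05
turn -2.598978314282249
[-0.10558999  0.86016186 -0.30890126]
tcp [ 0.5718 -0.183   0.1245] z [ 0.459 -0.245 -0.854] F [-7.7  2.3 12.1] t 24.05 w 0.0576
```

View pics/f4.png

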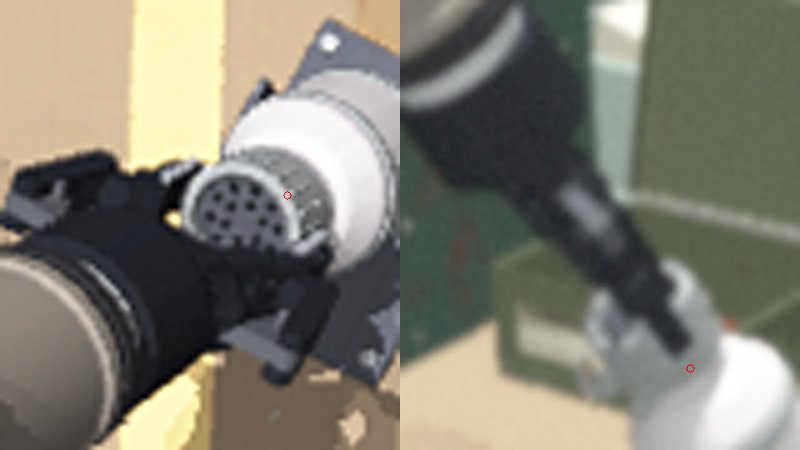

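The grip width is 57.6 mm, which matches the 58 mm collar. I'll turn clockwise (+z) now.

Request:
send_rows(
  moves=[0,0,0,5,0,0,0,11,0,0,0,17,0,0,0,23,0,0,0,29,0,0,0,35,0,0,0,40,0,0,0,40],
)

```text
clock: 25.15
tcp_pos: [0.571, -0.1838, 0.1243]
orientation: [1.496, 2.124, 0.086]
contact_force: [-11.3, 0.9, 15.5]
grip_width: 0.0576
```

```bash
python3 -c "
from ring import *
rp(); plan([],152)
print(r.get_obs()['moment'])
from look import *
look('f5',(200,120),(235,90),w=80,h=90,k=5)"
```

```text
grip-point in tool frame (x,y lateral; z ahead of TCP) mm [  0.8   0.7 -38.3]
tilt err deg 1.33
tcp [ 0.571  -0.1838  0.1243] xdir deg 105.2 zdir [ 0.457 -0.247 -0.854] J [ 0.939  0.439 -1.004  2.207  1.391  0.586 -0.765] t 25.15
turn -46.82972119051426
[-0.51997325  1.86579732 -0.63049685]
tcp [ 0.571  -0.1838  0.1243] z [ 0.457 -0.247 -0.854] F [-11.3   0.9  15.5] t 25.15 w 0.0576
```

View pics/f5.png

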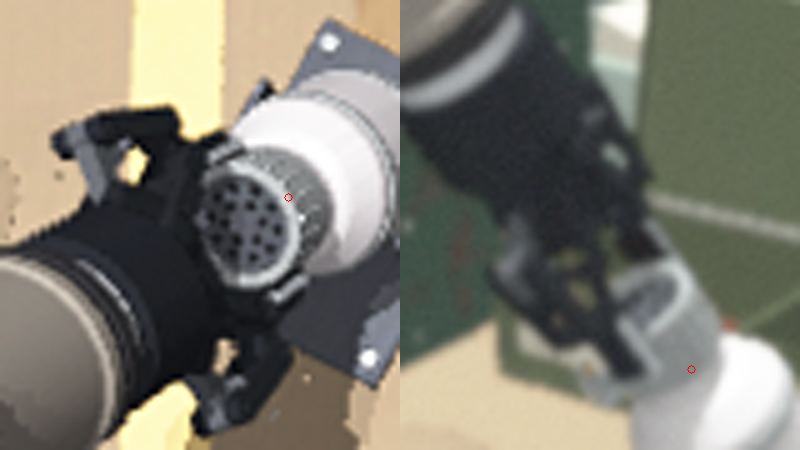

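Request:
send_rows(
  moves=[0,0,0,6,0,0,0,12,0,0,0,18,0,0,0,24,0,0,0,30,0,0,0,35,0,0,0,38,0,0,0,38],
)

```text
clock: 26.25
tcp_pos: [0.5701, -0.1838, 0.1238]
orientation: [2.135, 1.54, 0.32]
contact_force: [-13.8, 2.1, 18.9]
grip_width: 0.0573
```

```bash
python3 -c "
from ring import *
rp(); plan([],152)
print(r.get_obs()['moment'])
from look import *
look('f6',(200,120),(235,90),w=80,h=90,k=5)"
```

```text
grip-point in tool frame (x,y lateral; z ahead of TCP) mm [  1.3   1.  -38.3]
tilt err deg 1.25
tcp [ 0.5701 -0.1838  0.1238] xdir deg 70.2 zdir [ 0.456 -0.246 -0.855] J [ 0.924  0.43  -0.984  2.208  1.384  0.575 -1.427] t 26.25
turn -81.81241986391512
[ 0.13845068  2.54460988 -0.93320047]
tcp [ 0.5701 -0.1838  0.1238] z [ 0.456 -0.246 -0.855] F [-13.8   2.1  18.9] t 26.25 w 0.0573
```

View pics/f6.png

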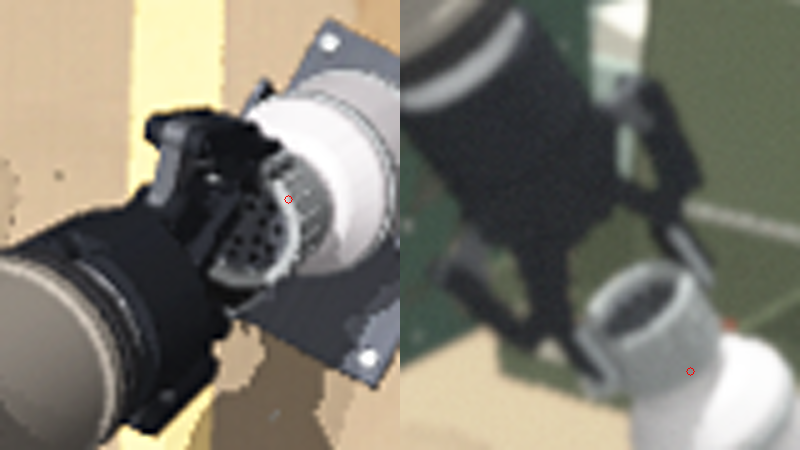

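The jaws have followed the ring through 78° and the grip still reads 57.3 mm. A few more degrees, then I'll open and back straight out along the axis.

Request:
send_rows(
  moves=[0,0,0,2,0,0,0,4,0,0,0,4],
)

```text
clock: 26.72
tcp_pos: [0.5707, -0.1829, 0.1235]
orientation: [2.188, 1.474, 0.345]
contact_force: [-7.0, 1.4, 7.6]
grip_width: 0.0572
```

Request:
send_rows(
  moves=[0,0,0,0,0,0,0,0,0,0,0,0,0,0,0,0],
  hand=0,
)

```text
clock: 27.22
tcp_pos: [0.572, -0.183, 0.1236]
orientation: [2.192, 1.471, 0.349]
contact_force: [0.4, -0.1, 0.3]
grip_width: 0.0855
```

```bash
python3 -c "
from ring import *
v=rp(); plan([],152)
from look import *
look('f7',(200,120),(235,90),w=80,h=90,k=5)"
```

```text
grip-point in tool frame (x,y lateral; z ahead of TCP) mm [  0.1  -0.2 -39.2]
tilt err deg 1.24
tcp [ 0.572  -0.183   0.1236] xdir deg 66.9 zdir [ 0.458 -0.243 -0.855] J [ 0.922  0.432 -0.981  2.206  1.385  0.571 -1.497] t 27.225
turn -85.08494916801571
tcp [ 0.572  -0.183   0.1236] z [ 0.458 -0.243 -0.855] F [ 0.4 -0.1  0.3] t 27.225 w 0.0855
```

View pics/f7.png

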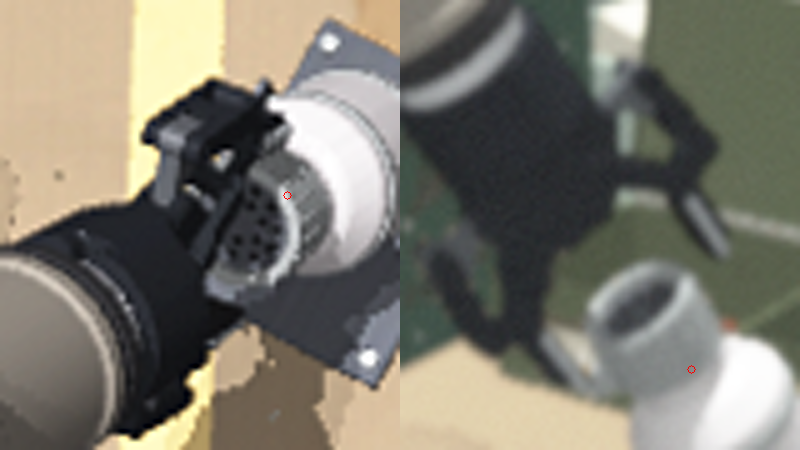

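Released, and the force reads zero. I'll retreat along the tool axis.

Request:
send_rows(
  moves=[0,0,-20,0,0,0,-45,0,0,0,-75,0,0,0,-110,0,0,0,-150,0,0,0,-190,0,0,0,-210,0,0,0,-210,0],
)

```text
clock: 28.32
tcp_pos: [0.4755, -0.1318, 0.3049]
orientation: [2.189, 1.469, 0.349]
contact_force: [0.8, -0.6, 0.5]
grip_width: 0.0854
```

```bash
python3 -c "
from ring import *
rp()
from look import *
look('g1',(220,125),(250,120),w=60,h=75,k=6.6)
look('g2',(280,120),(250,130),w=160,h=140,k=2.5)"
```

```text
grip-point in tool frame (x,y lateral; z ahead of TCP) mm [  0.5  -1.3 172.5]
tilt err deg 1.42
tcp [ 0.4755 -0.1318  0.3049] z [ 0.46  -0.245 -0.853] F [ 0.8 -0.6  0.5] t 28.325 w 0.0854
tcp [ 0.4764 -0.1314  0.3055] z [ 0.461 -0.246 -0.852] F [-0.  -0.3 -0.6] t 28.425 w 0.0852
```

View pics/g1.png

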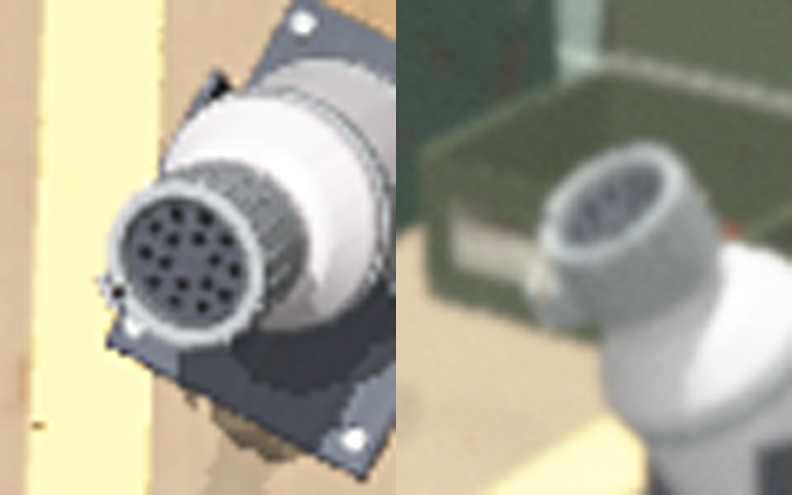

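View pics/g2.png

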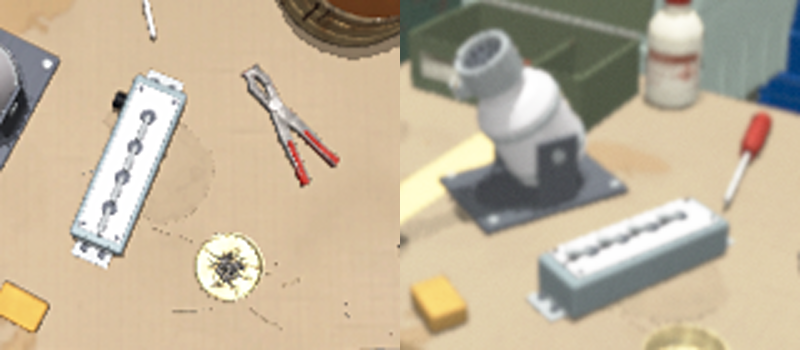

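The pointer tab has left the lower right and now sits at the bracket on the left. The mouth notch moved from 77° to 159° in the top view, about 82° clockwise. All four toggles lie flat, and the tin, wax and pincers look undisturbed. Handing in.

```bash
python3 - <<'E'
from h import *
a=load("top0")[0].astype(int); b=load("top_g2")[0].astype(int)
for n,(x0,x1,y0,y1) in dict(tin=(352,392,208,248),pincers=(372,420,142,200)).items():
    d=np.abs(a-b)[y0:y1,x0:x1].max(2); print(n,"changed px",(d>40).sum(),"of",d.size)
from bench import r
print(np.round(r.get_obs()["contact_force"],1)); print(r.hand_in())
E
```

```text
tin changed px 0 of 1600
pincers changed px 4 of 2784
[-0.1 -0.2 -0.2]
the job is handed in; nothing more can be done
None
```

All four toggles are off, the bayonet ring is locked and released, and the job was handed in at about 28.5 s of the 54 s. The hand-in gave no verdict, so this rests on my own checks.

**Switch bank:** I dragged the closed fingers along the row towards the robot. The last pictures show all four levers lying flat.

**Bayonet ring:** I leaned the gripper with the ring axis (about 1.3° off), gripped at 57.6 mm, turned about 82° clockwise, opened, and backed out along the axis. The last pictures show the ring's notch turned about 82° and the tab at the catch bracket. The arm was clear, with about zero contact force.

**Bystanders:** Comparing pictures from before and after, the tin had 0 changed pixels and the pincers 4. I checked the wax block only by eye, and it looked unmoved.

**What failed or disagreed:**
- **Tip position:** The real fingertips sit about 25–28 mm behind the reported TCP along the tool axis. My first pass over toggle 1 missed because of this, so I corrected the height from the pictures.
- **Camera agreement:** The two cameras differed by about 5–7 mm. I relied on the top view.
- **Gripper lean:** The moves can't tilt the tool directly, so I built the lean up by pushing against the arm's reach limits in free air.

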